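Shut the ink valve and snap the filler cap onto an ink tank unit

ROBOT

A 6-joint arm with a two-finger parallel gripper is mounted at the origin on the work surface. World frame = base frame: x ahead of the robot, y to its left, z up, the work surface at z = 0. Lengths are in mm, angles in degrees, forces in N, time in s.
With the tool pointing down it reaches from about 375 to 900 mm from the base axis. Payload 3.1 kg.
Tool frame: the origin (TCP) lies at the very end of the fingers, on their centre line; the grasp point (between the pads) lies 19 mm behind it (ctrl.pinch_z is the distance from the TCP to the grasp point, in mm); z points along the fingers, y is the line along which they close (so a half turn about z gives the same grasp; the last joint's range is limited). The gripper opens to 87 mm and grips with 3 to 60 N. Pads are 19 mm wide; open, the fingers measure 117 mm over their backs; the gripper's body (75 mm by 190 mm) begins 51 mm behind the grasp point.
Start: joints at [-78.467, 30.224, 82.088, -0, 67.689, -10.227], TCP at [231.73, -580.429, 222.548] pointing down, gripper open.
Joint ranges: [-176.69, 176.69], [-43.24, 126.21], [12.49, 139.97], [-82, 262], [0, 151.66], [-163.58, 163.58]. Speed limits (degrees/s): [159.86, 159.86, 180, 180, 180, 180].

INTERFACE

Orientations are given as [roll, pitch, yaw] about the fixed x, y, z axes, in that order (R = Rz(yaw) Ry(pitch) Rx(roll)).
In Python, from rig import get_state, camera, ctrl, search_frame, masks_of gives the robot as it stands.
- The arm moves only by the tool servo_tool, never from a script. Its argument "deltas" is a list of rows, each an object of numbers: "ax", "ay", "az": the turn, a rotation vector about the tool's x, y, z in degrees; "dx", "dy", "dz": the shift along the tool's x, y, z in m; "gripper": the closure in counts, from 0 (fully open) to 255 (shut). A call has 1 to 5 rows; each row is the pose to reach, as a shift and turn from the pose commanded when the call began, along the tool's axes at that moment; what a row does not reach only later rows make up. A row lasts 1/12 s, in which the tool goes at most 41.7 mm and 7.16 degrees, less where a joint would pass 70% of its speed; a pose out of reach is approached as far as the arm can. A call with a gripper value outside its range is refused whole. The fingers move at their own pace and stop on an object; the grip force is fixed at half the most. Time passes only in rows, so rows that repeat a pose let the fingers close. It gives the time, the measured TCP pose, the force, the opening and the grip force at its end, in the units of the state.
- get_state(): the state, without advancing time (a new reading comes with each control period).
- camera(name): name is "scene" or "top" or "wrist"; returns a dict with "img" (420x560x3 uint8, red, green, blue), "K" (3x3 intrinsics, pixels), "k1" (the pictures are not rectified: a ray, as slopes to the right and down, at radius r is drawn at 1 + k1 r^2 times it, then the intrinsics apply), "R" (3x3) and "t" (3): a world point X has camera coordinates R X + t. Camera axes: x right, y down, z forward; pixel columns grow to the right and rows downward; lengths in mm; the calibration is good to about 2 mm. A picture is of the moment at which its call begins. There is no depth.
- ctrl.job_done(): hands the job in; it is judged then, once.
Trained networks look in a picture, given as the dict that the camera call returned (one of the last four; its "shot" number tells which), for a name from the list of things; names that differ only in an ending like _2 or _b are one class to them, and where a whole thing is asked for, a point or a joint stands for the part that bears it (a point fixed in the world has none). Each returns a list of dicts, best first, with "confidence" (0 to 1); they miss things now and then, are a little off and sometimes report something else, mostly with a low value. They report only what shows in the picture. A call takes as long as a camera call.
- search_frame(query, picture): "pixel" ([column, row] in pixels, amid what is visible of it).
- masks_of(query, picture): "region" (420x560 bool, what is visible of it) and "pixel" ([column, row] in pixels, amid what is visible of it).
The state is a dict: "time_s": time; "qpos": joint angles; "joint_vel": joint speeds; "effort": joint torques, N m; "ee_pos": TCP position; "ee_rot": TCP orientation; "force": force on the tool from outside, world axes, zero at the start; "wrist_torque": the same for the moment, N m; "width": opening from 0.0 (shut) to 1.0 (fully open); "grip_force": force on a finger pad.
Only numpy, scipy, OpenCV 4.12 (cv2) and the standard library are available. Lean on these libraries where they do the work, as an engineer would, in place of code of your own. Each camera call takes 0.05 s, during which the arm holds its last target. There are 200 camera calls.

TASK

This ink tank unit, taken out of a scrapped printer, must be sealed before it goes into stock. First swing the valve lever down until it lies fully shut, so that capping the tank cannot pump ink out through the nipples; then fit the loose filler cap over the one open filler neck, mouth down, and press it until it clicks and sits level and fully home on the neck's flange. Do not let up after the click: keep bearing straight down on the cap with about 10 N so that it beds, and finish while you are still pressing it; leave the screwdriver, the screw jar and the feed roller where they are.

Things in the scene. Friction and masses are not known exactly. Their poses are not given: they have to be found in the camera images.
- ink_unit: Ink tank unit screwed to the bench: steel plate 130 (x) x 300 (y) x 8 mm; origin under its centre, on the bench, z up. On it a translucent tank (80 x 156 mm, x = 0, y -135 to +21 mm, deck 74 mm above the bench) with four filler necks in a row at x = 0, y = -111, -75, -39, -3 mm, and a black valve block 50 mm wide, y +26 to +76 mm, top 62 mm up, hinge cheeks to 83 mm
- lever_hinge (a point): Centre of the valve lever's hinge pin, 74 mm above the bench at x = 0, y = +36 mm of the ink_unit; its axes are those of ink_unit and the pin lies along x
- valve_lever (a joint): Angle of the valve lever (rad): 0 = fully shut, level, pointing along ink_unit's +y; grows as it swings up; 1.57 = upright; above that it leans over the tank; stop at 1.85. It starts open, 1.2 to 1.75, and stays where it is left: the stiff hinge takes 1.5 to 2 N at the pad. Fully shut means under 0.08
- lever_pad (a point): Middle of the thumb pad's pushing face (on top when shut, towards the tank when upright), 61 mm out from the hinge and 4 mm off the bar's middle plane. The lever is a grey flat bar 8 mm thick, 16 mm wide, reaching 70 mm from the hinge, its last 18 mm a pad 24 mm wide. Push it over and down, or pinch the bar's edges. Shut, its top is 78 mm above the bench
- cap_mid (a point): Loose filler cap, at its centre half-way up: dark, ribbed, round, 28 mm across, 22 mm tall, 16 g, standing mouth down on the bench left (+y) of the unit; z is its axis, up. Inside: a lip at the mouth (19 mm bore, 2.5 mm deep), above it a 23 mm bore, 19 mm deep from the mouth. Fully home this point lies 11 mm above neck_seat
- neck_seat (a point): Top of the open neck's flange, on its axis, 82 mm above the bench: the cap's rim sits here when home; axes as ink_unit. Round the neck 5.7 mm above it runs a springy bead 22.6 mm across. It meets the rim with the cap 9 mm above home; the push peaks at 8 to 12 N some 7 mm above home, then drops off as the cap clicks over, 4 to 3 mm above home. After that the cap rests rigidly on the flange
- jar_mid (a point): Bystander: glass jar of screws with a metal lid, 76 mm across, 98 mm tall, at its centre; right (-y) of the unit. Leave it alone
- screwdriver_grip (a point): Bystander: screwdriver with a yellow handle, 200 mm long, lying on the bench left of the unit, beyond the cap; the middle of its handle. Leave it alone
- feed_roller: Bystander: paper feed roller, a steel shaft 110 mm long with a rubber drum 32 mm across, lying on the bench beyond (+x of) the unit; origin under its middle, on the bench. Leave it alone
- neck: The one open filler neck (not always the same of the four; the others carry fixed caps like the loose one, 8 mm apart, so hold the cap by its ink_unit +x and -x flanks, where all is clear). White tube 17 mm across, 23.5 mm tall, top 4 mm tapered to 12 mm, on flange 27 mm across, 8 mm thick (neck_c0). Origin at its foot on the deck, z up
- cap: The same loose cap; origin at the centre of its rim (mouth), z up

How it is judged (in metres and radians):
On the way, in this order (a step that is already met when the one before it is completed fails the run):
1. the valve lever is swung fully shut while the cap is not yet on (value of joint valve_lever below 0.08 rad), for 0.2 s.
2. with the valve shut, the cap is pressed past the click, down onto the neck's flange (value of joint valve_lever below 0.08 rad and horizontal distance between cap_mid and neck_seat below 0.003 m and z of cap_mid in the frame of neck_seat between 0.008 and 0.0128 m), for 0.1 s.
At the end, for the whole second after the job is handed in: The valve lever is shut (under 0.08 rad); the cap is upright (within 0.1 rad), centred on the open neck (within 3 mm) and home on its flange (within 1.8 mm, so past the click); and the fingers are still on the cap and press it onto the neck's flange with more than 5 N through the last second (all of step 2 and angle between the z axis of cap_mid and the z axis of neck_seat, either way round below 0.1 rad and contact force between cap and neck_c0 above 5 N and contact force between the fingers and cap above 2 N); the arm keeps its last pose, push and grip.
It fails at once if the screw jar is moved more than 25 mm (distance of jar_mid from where it was at the start of the episode above 0.025 m).
It fails at once if the screwdriver is moved more than 25 mm (distance of screwdriver_grip from where it was at the start of the episode above 0.025 m).
It fails at once if the feed roller is moved more than 25 mm (distance of feed_roller from where it was at the start of the episode above 0.025 m).
It also fails if it takes over 64 s, if anything falls off the work surface, if the arm or the gripper's body presses on something with over 40 N, if the wrist force passes 120 N, or if a joint passes its speed limit or range.

## Working session

There is one attempt and no reset: what is moved stays moved. The work goes in short steps, Python scripts to look and compute and a tool call to move; the robot and the scene stay as the last step left them, time stands still between calls to the robot, and variables do not carry over. Pictures are saved under pics/ and viewed, at most 10 in all, crops included, and the job is handed in when it is done.

Besides the shell and the picture viewer there is one more tool, called after "Call:" as name([rows], argument=value, ...), one row to a line, values as JSON. servo_tool: Moves the arm, as the interface text tells. Its arguments: {"type":"object","properties":{"deltas":{"type":"array"}},"required":["deltas"]}

```bash
mkdir -p pics; cat > h.py <<'E'
import numpy as np, cv2, json
from rig import get_state, camera, ctrl, search_frame, masks_of
def ray(c,px):
    K=np.array(c["K"]);R=np.array(c["R"]);t=np.array(c["t"])
    u=cv2.undistortPoints(np.array([[px]],float),K,np.array([c["k1"],0,0,0],float))[0,0]
    # k1 model matches OpenCV radial
    return -R.T@t, R.T@np.array([u[0],u[1],1.])
def at_z(c,px,z):
    o,d=ray(c,px); return o+d*(z-o[2])/d[2]
def proj(c,X):
    r=cv2.Rodrigues(np.array(c["R"],float))[0]
    return cv2.projectPoints(np.array(X,float).reshape(-1,1,3),r,np.array(c["t"],float),np.array(c["K"],float),np.array([c["k1"],0,0,0],float))[0][:,0]
def tri(obs):
    A=0;b=0
    for c,p in obs:
        o,d=ray(c,p);d/=np.linalg.norm(d);P=np.eye(3)-np.outer(d,d);A=A+P;b=b+P@o
    return np.linalg.solve(A,b)
def save(c,n): cv2.imwrite("pics/"+n,c["img"][:,:,::-1])
E
python3 - <<'E'
from h import *
s=get_state();print({k:np.round(v,3) for k,v in s.items()})
C={n:camera(n) for n in("scene","top")}
for n,c in C.items():
    save(c,n+"0.png");print(n,"cam at",np.round(ray(c,[280,210])[0]))
for q in["ink_unit","valve_lever","lever_pad","lever_hinge","cap","neck","neck_seat","jar_mid","screwdriver_grip","feed_roller"]:
    for n,c in C.items():
        try:r=search_frame(q,c)
        except Exception as e: print(q,e);continue
        print(q,n,[(np.round(x["pixel"]).tolist(),round(x["confidence"],2)) for x in r[:3]], [np.round(at_z(c,x["pixel"],{"cap":11,"neck":95}.get(q,50))).tolist() for x in r[:1]])
E
```

```text
{'time_s': np.float64(0.0), 'qpos': array([-78.467,  30.279,  82.157,  -0.   ,  67.687, -10.229]), 'joint_vel': array([ 0.073, -0.007, -0.052,  0.046,  0.07 ,  0.008]), 'effort': array([-1.0000e-03, -4.4005e+01, -1.7659e+01,  6.3000e-02,  5.8000e-02,
       -0.0000e+00]), 'ee_pos': array([ 231.583, -579.731,  221.568]), 'ee_rot': array([-1.79879e+02, -2.20000e-02,  2.17620e+01]), 'force': array([ 0.899, -0.608,  0.517]), 'wrist_torque': array([ 0.013, -0.018,  0.023]), 'grip_force': np.float64(0.0), 'width': np.float64(0.998)}
scene cam at [1363.  -11. 1106.]
top cam at [ 410.  -39. 1271.]
ink_unit scene [([271.0, 205.0], 0.7)] [[567.0, -45.0, 50.0]]
ink_unit top [([281.0, 254.0], 0.59)] [[525.0, -53.0, 50.0]]
valve_lever scene [([276.0, 190.0], 0.44)] [[509.0, -29.0, 50.0]]
valve_lever top [([434.0, 244.0], 0.66), ([272.0, 248.0], 0.62)] [[552.0, -431.0, 50.0]]
lever_pad scene [] []
lever_pad top [([133.0, 256.0], 0.38)] [[520.0, 310.0, 50.0]]
lever_hinge scene [([268.0, 206.0], 0.97)] [[572.0, -55.0, 50.0]]
lever_hinge top [([281.0, 257.0], 0.65)] [[518.0, -53.0, 50.0]]
cap scene [([392.0, 202.0], 0.67)] [[525.0, 324.0, 11.0]]
cap top [([130.0, 257.0], 0.69), ([300.0, 260.0], 0.31)] [[521.0, 330.0, 11.0]]
neck scene [([252.0, 183.0], 0.54)] [[521.0, -100.0, 95.0]]
neck top [([297.0, 256.0], 0.59)] [[517.0, -91.0, 95.0]]
neck_seat scene [] []
neck_seat top [] []
jar_mid scene [([140.0, 202.0], 0.61), ([267.0, 205.0], 0.28)] [[556.0, -437.0, 50.0]]
jar_mid top [([434.0, 244.0], 0.68)] [[551.0, -432.0, 50.0]]
screwdriver_grip scene [([394.0, 245.0], 0.64)] [[707.0, 296.0, 50.0]]
screwdriver_grip top [([143.0, 193.0], 0.62)] [[678.0, 294.0, 50.0]]
feed_roller scene [([247.0, 268.0], 0.75)] [[776.0, -106.0, 50.0]]
feed_roller top [([145.0, 194.0], 0.66), ([297.0, 170.0], 0.64)] [[675.0, 290.0, 50.0]]
```

```bash
python3 - <<'E'
import cv2,numpy as np
a=cv2.imread("pics/top0.png")[180:330,100:366]; b=cv2.imread("pics/scene0.png")[130:280,180:446]
f=lambda i:cv2.resize(i,(798,450),interpolation=cv2.INTER_CUBIC)
cv2.imwrite("pics/topc.png",f(a));cv2.imwrite("pics/scenec.png",f(b))
E
```

```text
(no output)
```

View pics/topc.png

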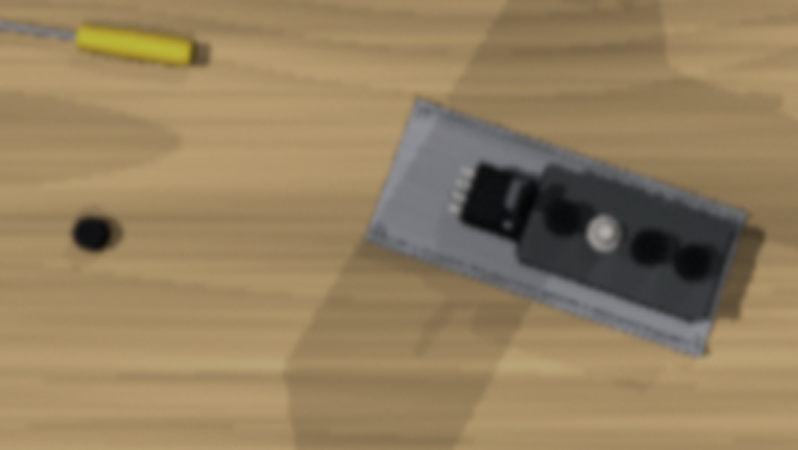

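View pics/scenec.png

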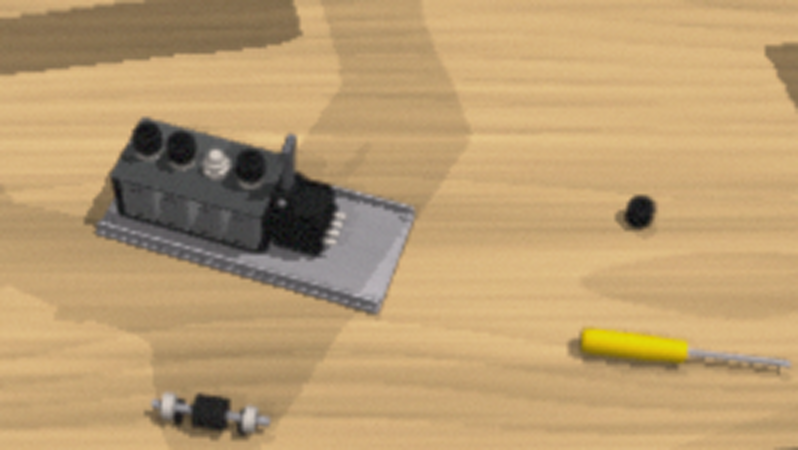

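```bash
python3 - <<'E'
from h import *
from scipy.optimize import least_squares
T=camera("top");S=camera("scene")
t=lambda x,y:(100+x/3-.33,180+y/3-.33); s=lambda x,y:(180+x/3-.33,130+y/3-.33)
obs=[(T,t(418,98),(65,150,8)),(T,t(747,213),(65,-150,8)),(T,t(703,353),(-65,-150,8)),(T,t(367,237),(-65,150,8)),(T,t(603,230),(0,-39,97.5)),
(S,s(415,210),(-65,150,8)),(S,s(377,308),(65,150,8)),(S,s(97,228),(65,-150,8)),(S,s(216,152),(0,-39,97.5))]
def W(p,q):
    c,n=np.cos(p[2]),np.sin(p[2]);return np.array([p[0]+c*q[0]-n*q[1],p[1]+n*q[0]+c*q[1],q[2]])
f=lambda p:np.concatenate([proj(c,W(p,q))[0]-px for c,px,q in obs])
r=least_squares(f,[525,-50,-.33],loss="soft_l1",x_scale=[10,10,.1]);p=r.x
print("unit",p[:2],np.degrees(p[2]));print(np.round(f(p).reshape(-1,2),1).tolist())
print("neck seat",W(p,(0,-39,82)))
# lever angle via masks + pad projections
for a in(1.2,1.4,1.6,1.75):
    q=(0,36+61*np.cos(a)-4*np.sin(a)*1,74+61*np.sin(a)+4*np.cos(a));X=W(p,q)
    tip=W(p,(0,36+70*np.cos(a),74+70*np.sin(a)))
    print(a,np.round(X),"scene crop tip",np.round((proj(S,tip)[0]-[180,130])*3),"top crop tip",np.round((proj(T,tip)[0]-[100,180])*3))
for n,c in(("T",T),("S",S)):
    for q in("cap","valve_lever"):
        for m in masks_of(q,c)[:2]:
            ys,xs=np.nonzero(m["region"]);print(n,q,m["confidence"],m["pixel"],xs.min(),xs.max(),ys.min(),ys.max(),len(xs))
print("cap",at_z(T,t(92,232),15),at_z(S,s(640,212),13),tri([(T,t(92,232)),(S,s(640,211))]))
E
```

```text
unit [527.22547217 -64.6197679 ] -19.178598116961208
[[-0.2, -0.5], [0.7, -0.5], [-0.5, 1.7], [-0.8, 0.7], [1.1, 0.4], [0.4, -0.1], [0.4, 0.8], [-0.5, 0.4], [-0.1, 0.4]]
neck seat [ 514.41343132 -101.45523464   82.        ]
1.2 [545. -13. 132.] scene crop tip [313. 150.] top crop tip [484. 182.]
1.4 [541. -25. 135.] scene crop tip [299. 144.] top crop tip [500. 187.]
1.6 [537. -36. 135.] scene crop tip [285. 139.] top crop tip [518. 193.]
1.75 [534. -45. 133.] scene crop tip [274. 137.] top crop tip [531. 198.]
T cap 0.52 [129.4, 257.5] 124 135 252 262 109
T valve_lever 0.3 [302.0, 261.0] 296 306 252 262 92
S valve_lever 0.57 [249.8, 268.2] 231 269 261 274 286
cap [519.91160874 327.29974487  15.        ] [522.00577827 326.72217291  13.        ] [520.12271808 327.59576347  12.34401044]
```

Call:
servo_tool([
  {"dx": 0.032,"dy": -0.025,"az": -7,"gripper": 255},
  {"dx": 0.064,"dy": -0.05,"az": -14,"gripper": 255},
  {"dx": 0.096,"dy": -0.075,"az": -21,"gripper": 255},
  {"dx": 0.128,"dy": -0.1,"az": -28,"gripper": 255},
  {"dx": 0.16,"dy": -0.125,"az": -35,"gripper": 255},
])

```text
$.deltas[0]: bad value
```

```bash
cat >> h.py <<'E'
from scipy.spatial.transform import Rotation as Ro
U=np.array([527.2,-64.6]);YAW=-19.18
def toW(x,y,z):
    c,n=np.cos(np.radians(YAW)),np.sin(np.radians(YAW));return np.array([U[0]+c*x-n*y,U[1]+n*x+c*y,z])
def go(Xw,yaw=YAW+90):
    s=get_state();R=Ro.from_euler("xyz",s["ee_rot"],degrees=True)
    d=R.inv().apply(np.array(Xw)-s["ee_pos"]);w=(R.inv()*Ro.from_euler("xyz",[180,0,yaw],degrees=True)).as_rotvec(degrees=True)
    print("t",s["time_s"],"pos",np.round(s["ee_pos"],1),"rot",np.round(s["ee_rot"],1),"F",np.round(s["force"],1),"d(mm)",np.round(d,1),"rot",np.round(w,1),"n",np.linalg.norm(d)/41.7)
E
python3 -c "
from h import *
go(toW(0,8,150))"
```

```text
t 1.4 pos [ 231.7 -580.4  222.6] rot [180.    0.   21.8] F [0.4 0.5 0.1] d(mm) [ 470.9 -375.6   72.5] rot [  0.    0.  -49.1] n 14.548894335015927
```

Call:
servo_tool([
  {"ax": 0,"ay": 0,"az": -7,"dx": 0.032,"dy": -0.025,"dz": 0,"gripper": 255},
  {"ax": 0,"ay": 0,"az": -14,"dx": 0.064,"dy": -0.05,"dz": 0,"gripper": 255},
  {"ax": 0,"ay": 0,"az": -21,"dx": 0.096,"dy": -0.075,"dz": 0,"gripper": 255},
  {"ax": 0,"ay": 0,"az": -28,"dx": 0.128,"dy": -0.1,"dz": 0,"gripper": 255},
  {"ax": 0,"ay": 0,"az": -35,"dx": 0.16,"dy": -0.125,"dz": 0,"gripper": 255},
])

```text
time_s: 1.82
ee_pos: [334.5, -403.5, 222.7]
ee_rot: [180.0, 0.0, 57.1]
force: [1.2, 0.5, 0.7]
width: 0.706
grip_force: 0.0
```

```bash
python3 -c "
from h import *
go(toW(0,8,150))"
```

```text
t 1.8167 pos [ 334.5 -403.5  222.7] rot [180.    0.   57.1] F [1.2 0.5 0.7] d(mm) [396.9 -24.5  72.6] rot [  0.    0.  -13.8] n 9.695024640742343
```

Call:
servo_tool([
  {"ax": 0,"ay": 0,"az": -7,"dx": 0.04,"dy": -0.002,"dz": 0,"gripper": 255},
  {"ax": 0,"ay": 0,"az": -14,"dx": 0.08,"dy": -0.005,"dz": 0.01,"gripper": 255},
  {"ax": 0,"ay": 0,"az": -14,"dx": 0.12,"dy": -0.007,"dz": 0.02,"gripper": 255},
  {"ax": 0,"ay": 0,"az": -14,"dx": 0.16,"dy": -0.01,"dz": 0.03,"gripper": 255},
  {"ax": 0,"ay": 0,"az": -14,"dx": 0.2,"dy": -0.012,"dz": 0.04,"gripper": 255},
])

```text
time_s: 2.23
ee_pos: [434.3, -229.5, 182.5]
ee_rot: [179.9, 0.0, 70.7]
force: [0.6, -0.6, -0.5]
width: 0.328
grip_force: 0.0
```

```bash
python3 -c "
from h import *
go(toW(0,8,150))"
```

```text
t 2.2333 pos [ 434.3 -229.5  182.5] rot [179.9   0.   70.7] F [ 0.6 -0.6 -0.5] d(mm) [194.3  33.3  32.5] rot [ 0.1  0.  -0.1] n 4.791701166804579
```

Call:
servo_tool([
  {"ax": 0,"ay": 0,"az": 0,"dx": 0.04,"dy": 0.007,"dz": 0.007,"gripper": 255},
  {"ax": 0,"ay": 0,"az": 0,"dx": 0.08,"dy": 0.014,"dz": 0.014,"gripper": 255},
  {"ax": 0,"ay": 0,"az": 0,"dx": 0.12,"dy": 0.021,"dz": 0.021,"gripper": 255},
  {"ax": 0,"ay": 0,"az": 0,"dx": 0.16,"dy": 0.028,"dz": 0.028,"gripper": 255},
  {"ax": 0,"ay": 0,"az": 0,"dx": 0.194,"dy": 0.034,"dz": 0.033,"gripper": 255},
])

```text
time_s: 2.65
ee_pos: [530.5, -56.7, 149.2]
ee_rot: [-180.0, -0.0, 70.8]
force: [-0.1, -0.3, -0.0]
width: 0.023
grip_force: 0.0
```

```bash
python3 -c "
from h import *
go(toW(0,8,120))
save(camera('wrist'),'w1.png')"
```

```text
t 2.65 pos [530.5 -56.7 149.2] rot [-180.    -0.    70.8] F [-0.1 -0.3 -0. ] d(mm) [-0.6 -0.5 29.2] rot [-0. -0. -0.] n 0.6993221457453305
```

View pics/w1.png

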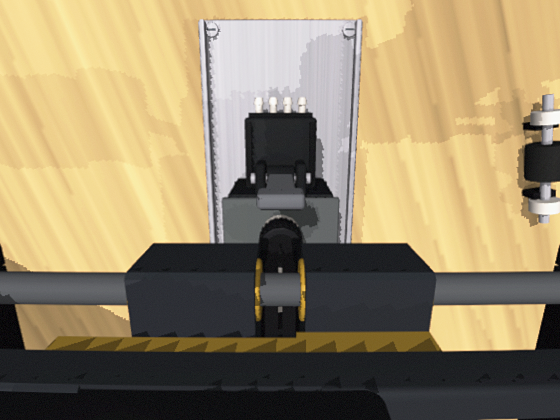

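Call:
servo_tool([
  {"ax": 0,"ay": 0,"az": 0,"dx": 0,"dy": 0,"dz": 0.029,"gripper": 255},
  {"ax": 0,"ay": 0,"az": 0,"dx": 0.012,"dy": 0,"dz": 0.029,"gripper": 255},
  {"ax": 0,"ay": 0,"az": 0,"dx": 0.022,"dy": 0,"dz": 0.028,"gripper": 255},
  {"ax": 0,"ay": 0,"az": 0,"dx": 0.033,"dy": 0,"dz": 0.028,"gripper": 255},
  {"ax": 0,"ay": 0,"az": 0,"dx": 0.04,"dy": 0,"dz": 0.031,"gripper": 255},
])

```text
time_s: 3.12
ee_pos: [543.5, -20.9, 119.9]
ee_rot: [179.9, 0.0, 70.8]
force: [-1.9, -1.8, 0.3]
width: 0.005
grip_force: 1.2
```

Call:
servo_tool([
  {"ax": 0,"ay": 0,"az": 0,"dx": 0.006,"dy": 0,"dz": 0.003,"gripper": 255},
  {"ax": 0,"ay": 0,"az": 0,"dx": 0.012,"dy": 0,"dz": 0.008,"gripper": 255},
  {"ax": 0,"ay": 0,"az": 0,"dx": 0.017,"dy": 0,"dz": 0.013,"gripper": 255},
  {"ax": 0,"ay": 0,"az": 0,"dx": 0.021,"dy": 0,"dz": 0.019,"gripper": 255},
  {"ax": 0,"ay": 0,"az": 0,"dx": 0.025,"dy": 0,"dz": 0.026,"gripper": 255},
])

```text
time_s: 3.53
ee_pos: [551.7, 2.6, 92.5]
ee_rot: [179.9, -0.0, 70.7]
force: [-1.4, -0.6, 1.4]
width: 0.006
grip_force: 1.2
```

```bash
python3 -c "
from h import *
go(toW(0,76.5,78))
save(camera('wrist'),'w2.png')"
```

```text
t 3.5333 pos [551.7   2.6  92.5] rot [179.9  -0.   70.7] F [-1.4 -0.6  1.4] d(mm) [ 4.9 -1.1 14.5] rot [ 0.1 -0.  -0.1] n 0.36717209218273694
```

View pics/w2.png

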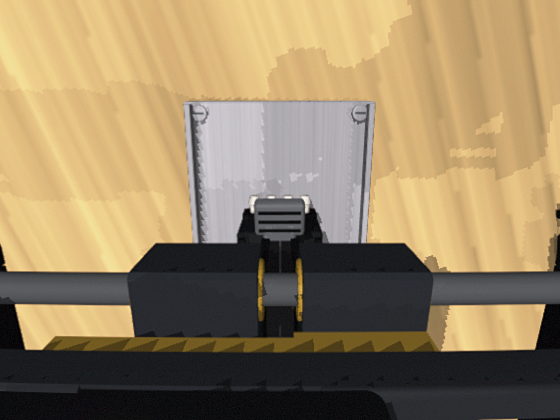

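Call:
servo_tool([
  {"ax": 0,"ay": 0,"az": 0,"dx": 0.003,"dy": 0,"dz": 0.006,"gripper": 255},
  {"ax": 0,"ay": 0,"az": 0,"dx": 0.004,"dy": 0,"dz": 0.011,"gripper": 255},
  {"ax": 0,"ay": 0,"az": 0,"dx": 0.004,"dy": 0,"dz": 0.014,"gripper": 255},
  {"ax": 0,"ay": 0,"az": 0,"dx": 0.004,"dy": 0,"dz": 0.015,"gripper": 255},
  {"ax": 0,"ay": 0,"az": 0,"dx": 0.004,"dy": 0,"dz": 0.016,"gripper": 255},
])

```text
time_s: 4.0
ee_pos: [553.1, 6.1, 77.9]
ee_rot: [179.9, -0.1, 70.7]
force: [-2.2, 2.2, 18.9]
width: 0.002
grip_force: 9.6
```

Call:
servo_tool([
  {"ax": 0,"ay": 0,"az": 0,"dx": 0.004,"dy": 0,"dz": 0,"gripper": 255},
  {"ax": 0,"ay": 0,"az": 0,"dx": 0.004,"dy": 0,"dz": 0,"gripper": 255},
  {"ax": 0,"ay": 0,"az": 0,"dx": 0,"dy": 0,"dz": -0.03,"gripper": 0},
  {"ax": 0,"ay": 0,"az": 0,"dx": 0.025,"dy": -0.015,"dz": -0.055,"gripper": 0},
  {"ax": 0,"ay": 0,"az": 0,"dx": 0.06,"dy": -0.03,"dz": -0.07,"gripper": 0},
])

```text
time_s: 4.42
ee_pos: [545.2, 70.5, 148.2]
ee_rot: [179.8, -0.0, 70.4]
force: [1.3, 0.7, 0.3]
width: 0.151
grip_force: 0.0
```

Call:
servo_tool([
  {"ax": 0,"ay": 0,"az": 0,"dx": 0.034,"dy": -0.021,"dz": 0,"gripper": 0},
  {"ax": 0,"ay": 0,"az": 0,"dx": 0.068,"dy": -0.042,"dz": 0,"gripper": 0},
  {"ax": 0,"ay": 0,"az": 0,"dx": 0.102,"dy": -0.063,"dz": 0,"gripper": 0},
  {"ax": 0,"ay": 0,"az": 0,"dx": 0.136,"dy": -0.085,"dz": 0,"gripper": 0},
  {"ax": 0,"ay": 0,"az": 0,"dx": 0.165,"dy": -0.105,"dz": 0,"gripper": 0},
])

```text
time_s: 4.83
ee_pos: [498.3, 265.1, 146.2]
ee_rot: [-180.0, -0.0, 70.8]
force: [0.8, -0.4, 0.3]
width: 0.527
grip_force: 0.0
```

```bash
python3 - <<'E'
from h import *
go([520.5,327.5,120])
c=camera('wrist');save(c,'w3.png')
print(proj(c,[520.5,327.5,11]),ray(c,[280,210])[0])
for q in("cap","valve_lever"):
  for m in masks_of(q,c)[:2]:
    ys,xs=np.nonzero(m["region"]);print(q,m["confidence"],m["pixel"],xs.min(),xs.max(),ys.min(),ys.max(),at_z(c,m["pixel"],14))
T=camera("top")
u=YAW*np.pi/180
tip=toW(0,106,74);print("lever tip shut top px",proj(T,tip))
cv2.imwrite("pics/t3.png",cv2.resize(T["img"][220:280,220:320,::-1],(800,480),interpolation=cv2.INTER_CUBIC))
E
```

```text
t 4.8333 pos [498.3 265.1 146.2] rot [-180.    -0.    70.8] F [ 0.8 -0.4  0.3] d(mm) [66.2  0.4 26.3] rot [-0.  -0.  -0.1] n 1.708200608780487
[[280.49546678 114.71765106]] [521.35285411 332.2844399  307.60489066]
cap 0.84 [280.6, 115.8] 262 297 100 134 [520.3088599  326.72020426  14.        ]
lever tip shut top px [[244.66649509 237.79569839]]
```

View pics/w3.png

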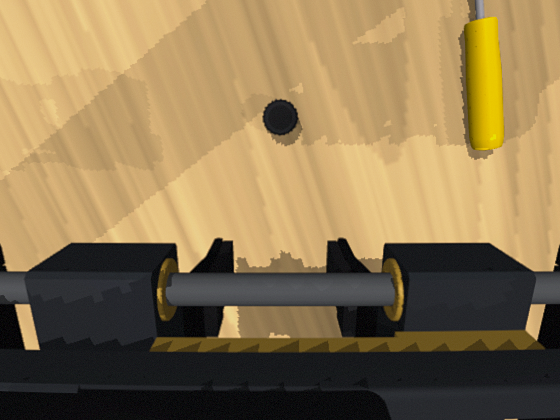

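View pics/t3.png

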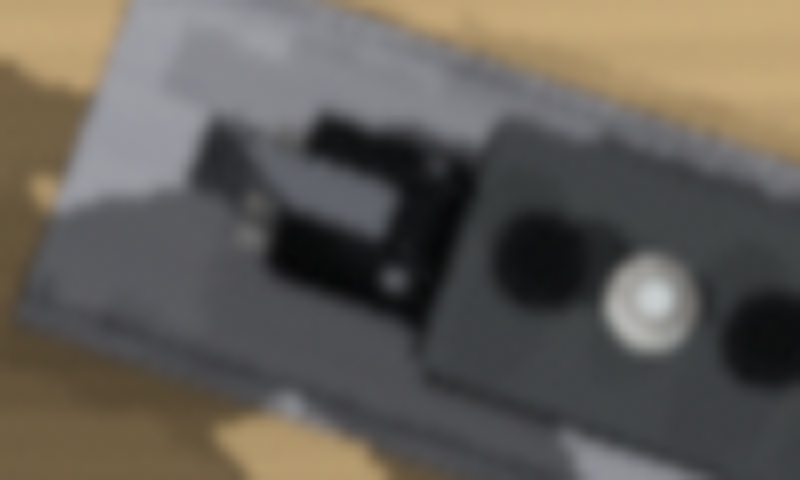

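Call:
servo_tool([
  {"ax": 0,"ay": 0,"az": 0,"dx": 0.033,"dy": 0,"dz": 0.02,"gripper": 0},
  {"ax": 0,"ay": 0,"az": 0,"dx": 0.066,"dy": 0,"dz": 0.04,"gripper": 0},
  {"ax": 0,"ay": 0,"az": 0,"dx": 0.066,"dy": 0,"dz": 0.075,"gripper": 0},
  {"ax": 0,"ay": 0,"az": 0,"dx": 0.066,"dy": 0,"dz": 0.105,"gripper": 0},
  {"ax": 0,"ay": 0,"az": 0,"dx": 0.066,"dy": 0,"dz": 0.125,"gripper": 0},
])

```text
time_s: 5.45
ee_pos: [520.3, 323.1, 18.4]
ee_rot: [-179.8, 0.2, 70.7]
force: [0.4, 0.4, -0.1]
width: 0.983
grip_force: 0.0
```

```bash
python3 - <<'E'
from h import *
go([520.3,327.2,2]);print(get_state()["width"])
E
```

```text
t 5.45 pos [520.3 323.1  18.4] rot [-179.8    0.2   70.7] F [ 0.4  0.4 -0.1] d(mm) [ 3.9 -1.3 16.4] rot [-0.2  0.2 -0.2] n 0.4052255610528045
0.9828005374068071
```

Call:
servo_tool([
  {"ax": 0,"ay": 0,"az": 0,"dx": 0,"dy": 0,"dz": 0.005,"gripper": 0},
])

```text
time_s: 5.53
ee_pos: [518.9, 322.2, 12.4]
ee_rot: [-179.7, 0.3, 70.6]
force: [-0.2, -0.7, 0.4]
width: 0.996
grip_force: 0.0
```

```bash
python3 - <<'E'
from h import *
go([520.3,327.2,2])
E
```

```text
t 5.5333 pos [518.9 322.2  12.4] rot [-179.7    0.3   70.6] F [-0.2 -0.7  0.4] d(mm) [ 5.2 -0.3 10.3] rot [-0.3  0.3 -0.2] n 0.27802252889954093
```

Call:
servo_tool([
  {"ax": 0,"ay": 0,"az": 0,"dx": 0.003,"dy": 0,"dz": 0.003,"gripper": 0},
  {"ax": 0,"ay": 0,"az": 0,"dx": 0.005,"dy": 0,"dz": 0.007,"gripper": 0},
  {"ax": 0,"ay": 0,"az": 0,"dx": 0.005,"dy": 0,"dz": 0.009,"gripper": 0},
  {"ax": 0,"ay": 0,"az": 0,"dx": 0.005,"dy": 0,"dz": 0.009,"gripper": 0},
])

```text
time_s: 5.87
ee_pos: [523.5, 330.0, 8.6]
ee_rot: [179.9, -0.1, 70.7]
force: [0.5, 0.2, 0.9]
width: 1.0
grip_force: 0.0
```

```bash
python3 - <<'E'
from h import *
go([520.3,327.2,2])
E
```

```text
t 5.8667 pos [523.5 330.    8.6] rot [ 1.799e+02 -1.000e-01  7.070e+01] F [0.5 0.2 0.9] d(mm) [-3.7 -2.1  6.6] rot [ 0.1 -0.1 -0.1] n 0.1876087139886845
```

Call:
servo_tool([
  {"ax": 0,"ay": 0,"az": 0,"dx": -0.003,"dy": 0,"dz": 0.002,"gripper": 0},
  {"ax": 0,"ay": 0,"az": 0,"dx": -0.003,"dy": 0,"dz": 0.002,"gripper": 0},
  {"ax": 0,"ay": 0,"az": 0,"dx": -0.003,"dy": 0,"dz": 0.002,"gripper": 0},
  {"ax": 0,"ay": 0,"az": 0,"dx": -0.003,"dy": 0,"dz": 0.002,"gripper": 0},
])

```text
time_s: 6.2
ee_pos: [521.6, 327.1, 6.0]
ee_rot: [180.0, -0.0, 70.8]
force: [0.3, -1.0, -0.3]
width: 1.001
grip_force: 0.0
```

```bash
python3 - <<'E'
from h import *
go([520.3,327.2,2])
E
```

```text
t 6.2 pos [521.6 327.1   6. ] rot [180.   -0.   70.8] F [ 0.3 -1.  -0.3] d(mm) [-0.4 -1.2  4. ] rot [ 0.  -0.  -0.1] n 0.10176312576774339
```

Call:
servo_tool([
  {"ax": 0,"ay": 0,"az": 0,"dx": 0,"dy": -0.001,"dz": 0.004,"gripper": 255},
  {"ax": 0,"ay": 0,"az": 0,"dx": 0,"dy": -0.001,"dz": 0.004,"gripper": 255},
  {"ax": 0,"ay": 0,"az": 0,"dx": 0,"dy": -0.001,"dz": 0.004,"gripper": 255},
  {"ax": 0,"ay": 0,"az": 0,"dx": 0,"dy": -0.001,"dz": 0.004,"gripper": 255},
  {"ax": 0,"ay": 0,"az": 0,"dx": 0,"dy": -0.001,"dz": 0.004,"gripper": 255},
])

```text
time_s: 6.62
ee_pos: [520.5, 327.4, 1.5]
ee_rot: [-180.0, 0.0, 70.8]
force: [-0.3, -0.7, -0.4]
width: 0.706
grip_force: 0.0
```

Call:
servo_tool([
  {"ax": 0,"ay": 0,"az": 0,"dx": 0,"dy": 0,"dz": 0,"gripper": 255},
  {"ax": 0,"ay": 0,"az": 0,"dx": 0,"dy": 0,"dz": 0,"gripper": 255},
  {"ax": 0,"ay": 0,"az": 0,"dx": 0,"dy": 0,"dz": 0,"gripper": 255},
  {"ax": 0,"ay": 0,"az": 0,"dx": 0,"dy": 0,"dz": 0,"gripper": 255},
  {"ax": 0,"ay": 0,"az": 0,"dx": 0,"dy": 0,"dz": 0,"gripper": 255},
])

```text
time_s: 7.03
ee_pos: [520.5, 327.4, 1.6]
ee_rot: [180.0, -0.0, 70.8]
force: [-0.2, -0.8, 0.3]
width: 0.322
grip_force: 7.4
```

Call:
servo_tool([
  {"ax": 0,"ay": 0,"az": 0,"dx": 0,"dy": 0,"dz": 0,"gripper": 255},
  {"ax": 0,"ay": 0,"az": 0,"dx": 0,"dy": 0,"dz": -0.02,"gripper": 255},
  {"ax": 0,"ay": 0,"az": 0,"dx": 0,"dy": 0,"dz": -0.055,"gripper": 255},
  {"ax": 0,"ay": 0,"az": 0,"dx": 0,"dy": 0,"dz": -0.09,"gripper": 255},
  {"ax": 0,"ay": 0,"az": 0,"dx": -0.015,"dy": 0.005,"dz": -0.125,"gripper": 255},
])

```text
time_s: 7.45
ee_pos: [520.2, 313.4, 127.6]
ee_rot: [-180.0, -0.1, 70.9]
force: [1.0, -0.4, -0.0]
width: 0.315
grip_force: 30.0
```

Call:
servo_tool([
  {"ax": 0,"ay": 0,"az": 0,"dx": -0.025,"dy": 0.007,"dz": -0.02,"gripper": 255},
  {"ax": 0,"ay": 0,"az": 0,"dx": -0.062,"dy": 0.018,"dz": -0.035,"gripper": 255},
  {"ax": 0,"ay": 0,"az": 0,"dx": -0.1,"dy": 0.028,"dz": -0.035,"gripper": 255},
  {"ax": 0,"ay": 0,"az": 0,"dx": -0.138,"dy": 0.039,"dz": -0.035,"gripper": 255},
  {"ax": 0,"ay": 0,"az": 0,"dx": -0.176,"dy": 0.05,"dz": -0.035,"gripper": 255},
])

```text
time_s: 7.87
ee_pos: [509.2, 127.5, 162.3]
ee_rot: [179.9, -0.0, 70.8]
force: [0.0, -0.5, -0.6]
width: 0.316
grip_force: 30.0
```

Call:
servo_tool([
  {"ax": 0,"ay": 0,"az": 0,"dx": -0.038,"dy": 0.011,"dz": 0,"gripper": 255},
  {"ax": 0,"ay": 0,"az": 0,"dx": -0.076,"dy": 0.022,"dz": 0,"gripper": 255},
  {"ax": 0,"ay": 0,"az": 0,"dx": -0.114,"dy": 0.033,"dz": 0,"gripper": 255},
  {"ax": 0,"ay": 0,"az": 0,"dx": -0.152,"dy": 0.044,"dz": 0,"gripper": 255},
  {"ax": 0,"ay": 0,"az": 0,"dx": -0.19,"dy": 0.055,"dz": 0,"gripper": 255},
])

```text
time_s: 8.28
ee_pos: [498.3, -70.4, 161.7]
ee_rot: [180.0, -0.0, 70.8]
force: [0.6, 0.0, 0.3]
width: 0.317
grip_force: 30.0
```

```bash
python3 - <<'E'
from h import *
go(toW(0,-105,160));print(get_state()["width"],get_state()["grip_force"])
E
```

```text
t 8.2833 pos [498.3 -70.4 161.7] rot [180.   -0.   70.8] F [0.6 0.  0.3] d(mm) [-90.   25.5   1.7] rot [ 0.  -0.  -0.1] n 2.2442771640810038
0.3170587706894556 30.0021287240088
```

Call:
servo_tool([
  {"ax": 0,"ay": 0,"az": 0,"dx": -0.032,"dy": 0.01,"dz": 0,"gripper": 255},
  {"ax": 0,"ay": 0,"az": 0,"dx": -0.06,"dy": 0.018,"dz": 0,"gripper": 255},
  {"ax": 0,"ay": 0,"az": 0,"dx": -0.08,"dy": 0.023,"dz": 0,"gripper": 255},
  {"ax": 0,"ay": 0,"az": 0,"dx": -0.09,"dy": 0.026,"dz": 0,"gripper": 255},
  {"ax": 0,"ay": 0,"az": 0,"dx": -0.09,"dy": 0.026,"dz": 0,"gripper": 255},
])

```text
time_s: 8.7
ee_pos: [493.9, -164.3, 161.6]
ee_rot: [179.9, 0.0, 70.6]
force: [-0.7, -0.6, -0.4]
width: 0.317
grip_force: 30.0
```

Call:
servo_tool([
  {"ax": 0,"ay": 0,"az": 0,"dx": 0,"dy": 0,"dz": 0,"gripper": 255},
  {"ax": 0,"ay": 0,"az": 0,"dx": 0,"dy": 0,"dz": 0,"gripper": 255},
  {"ax": 0,"ay": 0,"az": 0,"dx": 0,"dy": 0,"dz": 0,"gripper": 255},
])

```text
time_s: 8.95
ee_pos: [493.5, -160.4, 161.5]
ee_rot: [-179.9, -0.0, 70.9]
force: [-0.2, 0.0, -0.8]
width: 0.317
grip_force: 30.0
```

```bash
python3 - <<'E'
from h import *
go(toW(0,-105,160))
c=camera('wrist');save(c,'w4.png')
for y,z in((-39,97.5),(-39,82),(150,8)): print("pred",proj(c,toW(0,y,z)))
print(proj(c,[toW(x,150,8) for x in(-65,65)]))
for q in("neck","valve_lever","cap"):
  for m in masks_of(q,c)[:3]:
    ys,xs=np.nonzero(m["region"]);print(q,m["confidence"],m["pixel"],xs.min(),xs.max(),ys.min(),ys.max(),at_z(c,m["pixel"],97.5))
E
```

```text
t 8.95 pos [ 493.5 -160.4  161.5] rot [-179.9   -0.    70.9] F [-0.2  0.  -0.8] d(mm) [-3.4  0.4  1.5] rot [-0.1 -0.   0.1] n 0.09034606940568536
pred [[280.8495428 122.6776713]]
pred [[280.78133466 121.77741552]]
pred [[ 280.83418814 -138.25661147]]
[[ 194.19443688 -137.55010524]
 [ 367.45856335 -137.39708756]]
neck 0.86 [276.4, 122.8] 261 301 105 144 [ 511.75491601 -100.59993457   97.5       ]
valve_lever 0.81 [283.0, 9.8] 268 296 0 20 [536.50599821 -41.36214859  97.5       ]
cap 0.65 [279.7, 256.0] 249 310 233 273 [ 484.46691856 -185.4459627    97.5       ]
cap 0.39 [278.6, 104.1] 202 361 0 252 [516.73062879 -90.45504159  97.5       ]
```

View pics/w4.png

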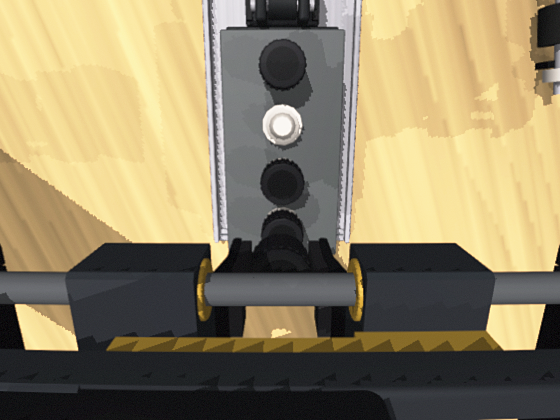

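```bash
python3 - <<'E'
from h import *
go(toW(0,-105,160))
c=camera('wrist');save(c,'w5.png')
g=cv2.cvtColor(c["img"],cv2.COLOR_RGB2GRAY)[95:155,250:315]
n,l,s,ce=cv2.connectedComponentsWithStats((g>140).astype(np.uint8))
i=1+np.argmax(s[1:,4]);x,y,w,h,a=s[i];px=[250+x+(w-1)/2,95+y+(h-1)/2];print(s[i],px,at_z(c,px,82))
ys,xs=np.nonzero(g>245);p=[250+xs.mean(),95+ys.mean()];print(len(xs),p,at_z(c,p,97.5))
# cap in w3: re-evaluate is not possible; show held-cap crop
cv2.imwrite("pics/w5c.png",cv2.resize(c["img"][215:345,200:365,::-1],None,fx=4.5,fy=4.5,interpolation=cv2.INTER_CUBIC))
s=get_state();print("held cap top if centred on tcp",proj(c,np.array(s["ee_pos"])+[0,0,20.5]))
E
```

```text
t 9.15 pos [ 493.8 -161.1  161.6] rot [-180.    -0.    70.8] F [0.2 0.4 0.7] d(mm) [-2.8 -0.2  1.6] rot [-0. -0.  0.] n 0.07822339792931436
[  11    8   41   41 1201] [np.float64(281.0), np.float64(123.0)] [ 514.62900852 -103.01877653   82.        ]
376 [np.float64(281.3936170212766), np.float64(120.97606382978724)] [ 515.39928756 -101.34785196   97.5       ]
held cap top if centred on tcp [[280.54138712 277.62398594]]
```

View pics/w5c.png

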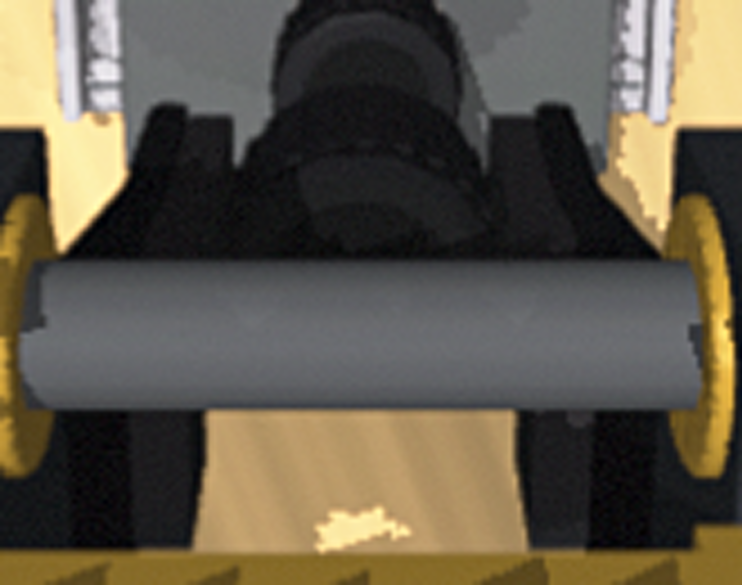

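```bash
python3 - <<'E'
from h import *
c=camera('wrist');s=get_state();tx=np.array([.3285,.9445,0])
for o in(-4,-2,0,2,4):
    p=[np.array(s["ee_pos"])+tx*(14+o)+[0,0,z] for z in(20.4,-1.6)]
    print(o,np.round((proj(c,p)-[200,215]+.5)*4.5-.5))
print("state dxy to neck, est A(514.5,-102.3):");go([514.6,-102.5,112])
E
```

```text
-4 [[364. 188.]
 [364. 106.]]
-2 [[364. 168.]
 [364.  89.]]
0 [[364. 149.]
 [364.  71.]]
2 [[364. 129.]
 [364.  54.]]
4 [[364. 109.]
 [364.  36.]]
state dxy to neck, est A(514.5,-102.3):
t 9.25 pos [ 493.8 -161.5  161.6] rot [180.   -0.   70.8] F [-0.1 -0.5 -0.1] d(mm) [62.6  0.3 49.6] rot [ 0. -0. -0.] n 1.9155228936556332
```

Call:
servo_tool([
  {"ax": 0,"ay": 0,"az": 0,"dx": 0.02,"dy": 0,"dz": 0.005,"gripper": 255},
  {"ax": 0,"ay": 0,"az": 0,"dx": 0.04,"dy": 0,"dz": 0.015,"gripper": 255},
  {"ax": 0,"ay": 0,"az": 0,"dx": 0.056,"dy": 0,"dz": 0.03,"gripper": 255},
  {"ax": 0,"ay": 0,"az": 0,"dx": 0.063,"dy": 0,"dz": 0.042,"gripper": 255},
  {"ax": 0,"ay": 0,"az": 0,"dx": 0.063,"dy": 0,"dz": 0.048,"gripper": 255},
])

```text
time_s: 9.67
ee_pos: [513.9, -100.7, 112.3]
ee_rot: [-179.9, -0.0, 70.9]
force: [-0.4, 0.4, -0.5]
width: 0.32
grip_force: 30.0
```

Call:
servo_tool([
  {"ax": 0,"ay": 0,"az": 0,"dx": 0,"dy": 0,"dz": 0,"gripper": 255},
  {"ax": 0,"ay": 0,"az": 0,"dx": 0,"dy": 0,"dz": 0,"gripper": 255},
  {"ax": 0,"ay": 0,"az": 0,"dx": 0,"dy": 0,"dz": 0,"gripper": 255},
  {"ax": 0,"ay": 0,"az": 0,"dx": 0,"dy": 0,"dz": 0,"gripper": 255},
  {"ax": 0,"ay": 0,"az": 0,"dx": 0,"dy": 0,"dz": 0,"gripper": 255},
])

```text
time_s: 10.08
ee_pos: [514.8, -103.3, 114.2]
ee_rot: [179.9, 0.0, 70.7]
force: [0.0, 0.8, -0.5]
width: 0.315
grip_force: 30.0
```

```bash
python3 - <<'E'
from h import *
go([514.7,-102.2,100])
E
```

```text
t 10.0833 pos [ 514.8 -103.3  114.2] rot [179.9   0.   70.7] F [ 0.   0.8 -0.5] d(mm) [ 1.1 -0.5 14.2] rot [ 0.1  0.  -0.1] n 0.3422575556399385
```

Descend to just around the tip (rim onto the taper), then watch the force.

Call:
servo_tool([
  {"ax": 0,"ay": 0,"az": 0,"dx": 0.001,"dy": 0,"dz": 0.005,"gripper": 255},
  {"ax": 0,"ay": 0,"az": 0,"dx": 0.001,"dy": 0,"dz": 0.01,"gripper": 255},
  {"ax": 0,"ay": 0,"az": 0,"dx": 0.001,"dy": 0,"dz": 0.014,"gripper": 255},
  {"ax": 0,"ay": 0,"az": 0,"dx": 0.001,"dy": 0,"dz": 0.016,"gripper": 255},
  {"ax": 0,"ay": 0,"az": 0,"dx": 0.001,"dy": 0,"dz": 0.017,"gripper": 255},
])

```text
time_s: 10.5
ee_pos: [514.3, -101.5, 95.8]
ee_rot: [-179.9, -0.0, 70.8]
force: [0.0, -0.3, -0.8]
width: 0.318
grip_force: 30.0
```

Call:
servo_tool([
  {"ax": 0,"ay": 0,"az": 0,"dx": 0,"dy": 0,"dz": 0.001,"gripper": 255},
  {"ax": 0,"ay": 0,"az": 0,"dx": 0,"dy": 0,"dz": 0.002,"gripper": 255},
  {"ax": 0,"ay": 0,"az": 0,"dx": 0,"dy": 0,"dz": 0.002,"gripper": 255},
])

```text
time_s: 10.75
ee_pos: [514.8, -101.7, 94.4]
ee_rot: [-180.0, -0.0, 70.8]
force: [-0.1, 0.4, -0.4]
width: 0.317
grip_force: 30.0
```

Call:
servo_tool([
  {"ax": 0,"ay": 0,"az": 0,"dx": 0,"dy": 0,"dz": 0.001,"gripper": 255},
  {"ax": 0,"ay": 0,"az": 0,"dx": 0,"dy": 0,"dz": 0.002,"gripper": 255},
  {"ax": 0,"ay": 0,"az": 0,"dx": 0,"dy": 0,"dz": 0.003,"gripper": 255},
  {"ax": 0,"ay": 0,"az": 0,"dx": 0,"dy": 0,"dz": 0.004,"gripper": 255},
  {"ax": 0,"ay": 0,"az": 0,"dx": 0,"dy": 0,"dz": 0.004,"gripper": 255},
])

```text
time_s: 11.17
ee_pos: [515.3, -102.0, 91.2]
ee_rot: [179.9, 0.0, 70.8]
force: [0.4, -1.2, 4.3]
width: 0.319
grip_force: 30.0
```

Call:
servo_tool([
  {"ax": 0,"ay": 0,"az": 0,"dx": 0,"dy": 0,"dz": 0.001,"gripper": 255},
  {"ax": 0,"ay": 0,"az": 0,"dx": 0,"dy": 0,"dz": 0.002,"gripper": 255},
  {"ax": 0,"ay": 0,"az": 0,"dx": 0,"dy": 0,"dz": 0.003,"gripper": 255},
  {"ax": 0,"ay": 0,"az": 0,"dx": 0,"dy": 0,"dz": 0.004,"gripper": 255},
  {"ax": 0,"ay": 0,"az": 0,"dx": 0,"dy": 0,"dz": 0.005,"gripper": 255},
])

```text
time_s: 11.58
ee_pos: [515.3, -102.0, 86.1]
ee_rot: [179.9, 0.0, 70.8]
force: [0.8, -0.5, 0.8]
width: 0.316
grip_force: 30.0
```

Call:
servo_tool([
  {"ax": 0,"ay": 0,"az": 0,"dx": 0,"dy": 0,"dz": 0.0007,"gripper": 255},
  {"ax": 0,"ay": 0,"az": 0,"dx": 0,"dy": 0,"dz": 0.0015,"gripper": 255},
  {"ax": 0,"ay": 0,"az": 0,"dx": 0,"dy": 0,"dz": 0.0015,"gripper": 255},
])

```text
time_s: 11.83
ee_pos: [514.8, -101.7, 83.6]
ee_rot: [-180.0, -0.0, 70.8]
force: [1.0, 0.0, -1.1]
width: 0.317
grip_force: 30.0
```

Call:
servo_tool([
  {"ax": 0,"ay": 0,"az": 0,"dx": 0,"dy": 0,"dz": 0.0005,"gripper": 255},
  {"ax": 0,"ay": 0,"az": 0,"dx": 0,"dy": 0,"dz": 0.001,"gripper": 255},
  {"ax": 0,"ay": 0,"az": 0,"dx": 0,"dy": 0,"dz": 0.001,"gripper": 255},
])

```text
time_s: 12.08
ee_pos: [514.8, -101.7, 83.5]
ee_rot: [180.0, 0.0, 70.8]
force: [-0.4, -0.6, 4.5]
width: 0.321
grip_force: 30.0
```

Call:
servo_tool([
  {"ax": 0,"ay": 0,"az": 0,"dx": 0,"dy": 0,"dz": 0.0004,"gripper": 255},
  {"ax": 0,"ay": 0,"az": 0,"dx": 0,"dy": 0,"dz": 0.0008,"gripper": 255},
  {"ax": 0,"ay": 0,"az": 0,"dx": 0,"dy": 0,"dz": 0.0008,"gripper": 255},
  {"ax": 0,"ay": 0,"az": 0,"dx": 0,"dy": 0,"dz": 0.0008,"gripper": 255},
])

```text
time_s: 12.42
ee_pos: [514.8, -101.7, 83.4]
ee_rot: [180.0, 0.0, 70.8]
force: [-1.8, 0.1, 9.7]
width: 0.315
grip_force: 30.0
```

Call:
servo_tool([
  {"ax": 0,"ay": 0,"az": 0,"dx": 0,"dy": 0,"dz": 0.0002,"gripper": 255},
  {"ax": 0,"ay": 0,"az": 0,"dx": 0,"dy": 0,"dz": 0.0002,"gripper": 255},
  {"ax": 0,"ay": 0,"az": 0,"dx": 0,"dy": 0,"dz": 0.0002,"gripper": 255},
  {"ax": 0,"ay": 0,"az": 0,"dx": 0,"dy": 0,"dz": 0.0002,"gripper": 255},
  {"ax": 0,"ay": 0,"az": 0,"dx": 0,"dy": 0,"dz": 0.0002,"gripper": 255},
])

```text
time_s: 12.83
ee_pos: [514.8, -101.7, 83.4]
ee_rot: [180.0, 0.0, 70.8]
force: [-1.9, 0.1, 11.9]
width: 0.318
grip_force: 30.0
```

```bash
python3 - <<'E'
from h import *
c=camera('scene')
for i in range(4): camera('scene'); s=get_state();print(s["time_s"],np.round(s["ee_pos"],1),np.round(s["force"],1),s["width"])
cv2.imwrite("pics/s6.png",cv2.resize(c["img"][150:240,190:310,::-1],(800,600),interpolation=cv2.INTER_CUBIC))
E
```

```text
12.9333 [ 514.8 -101.7   83.4] [-1.6  0.6 11. ] 0.3154675104001576
12.9833 [ 514.8 -101.7   83.4] [-2.6  0.3 11.7] 0.3174304289943366
13.0333 [ 514.9 -101.7   83.4] [-2.   0.4 11.1] 0.31693057090549626
13.0833 [ 514.8 -101.7   83.4] [-1.5  0.6 11.5] 0.3206146806119693
```

View pics/s6.png

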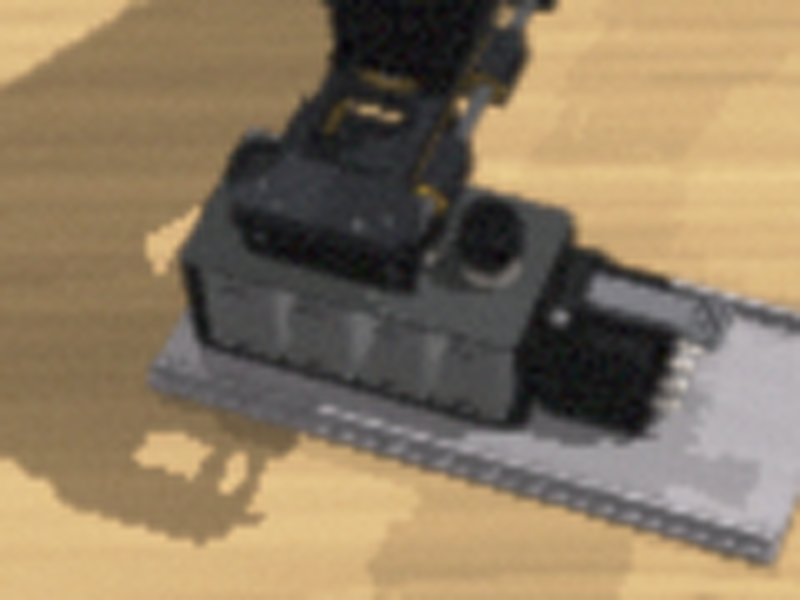

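The lever lies level, with its end at about (710, 310). The cap is held on the neck with a steady 11 N, so I'm handing in.

```bash
python3 -c "
from rig import ctrl
print(ctrl.job_done())"
```

```text
the job is handed in; nothing more can be done
None
```

I swung the valve lever shut, pressed the cap past the click onto the open neck's flange, and handed the job in at about 13 s while still pressing it with about 11 N; the hand-in returned no verdict.

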